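# Let a ribbon tin out of its feeder by its rocking gate lever

## Task

Two small wooden tin feeders stand on the desk: in one a round tin stands on edge behind the gate, the other is empty. With your fingertips press down the pad on the near end of the loaded feeder's rocking lever so that its gate lifts, and keep it pressed until the tin has rolled down and lies still against the end stop; then let the lever come up so that the gate drops shut. Do not touch the tin, do not work the empty feeder's lever, and leave the other things on the desk where they are.

Things in the scene. Friction and masses are not known exactly. Their poses are not given: they have to be found in the camera images.
- loaded_feeder: the feeder that holds the tin: wooden chute (28 mm wide inside) on a base 268x60 mm, brass rocking lever above it. Origin on the table below the lever's pivot; +x points down the chute, z up. Pivot at z 125 mm between posts 36 mm wide, 137 mm high; pad at x -80 mm, free underneath; gate plate across the chute at x +100; end stop at x +220
- loaded_feeder_pad (a point): dark wooden pressing pad, 36x36x8 mm, on the near end of the lever, origin at the centre of its top face, about 137 mm above the table at rest; x points along the lever towards the gate, z out of the top. Pressing its middle straight down by about 25 mm lifts the gate just clear of the tin; the hard stop comes at about 44 mm.
- loaded_feeder_lever (a joint): angle of this rocking lever, rad: 0 = at rest with the gate shut, positive = pad pressed down and gate lifted, 0.56 = its hard stop. A spring and the gate's weight return it to 0 when let go; about 1.5 N on the pad starts it and about 6 N takes it to the stop. The gate clears the tin at about 0.32.
- tin_center (a point): centre of the round tin, 62 mm diameter, 23 mm thick, standing on edge in the chute; at the start it leans on the closed gate, its centre at x +66, z +79 mm in the feeder's frame; against the end stop its centre is at x +189, z +52 mm. It rolls freely down once the gate is up, in about half a second.
- empty_feeder: the empty feeder, of the same make and size as the other: wooden chute (28 mm wide inside) on a base 268x60 mm, brass rocking lever above it. Origin on the table below the lever's pivot; +x points down the chute, z up. Pivot at z 125 mm between posts 36 mm wide, 137 mm high; pad at x -80 mm, free underneath; gate plate across the chute at x +100; end stop at x +220
- empty_feeder_pad (a point): dark wooden pressing pad, 36x36x8 mm, on the near end of the lever, origin at the centre of its top face, about 137 mm above the table at rest; x points along the lever towards the gate, z out of the top. Not to be pressed.
- empty_feeder_lever (a joint): angle of this rocking lever, rad: 0 = at rest with the gate shut, positive = pad pressed down and gate lifted, 0.56 = its hard stop. A spring and the gate's weight return it to 0 when let go; about 1.5 N on the pad starts it and about 6 N takes it to the stop. To be left at rest.
- seal: bystander: upright brass seal with a black grip, 24x24x66 mm; origin at the centre of its underside
- rubber: bystander: small worn eraser, 17x43x13 mm lying flat; origin at the centre of its underside
- stamp: bystander: small rubber stamp standing upright, 26x36x70 mm; origin at the centre of its underside
- matchbox: bystander: matchbox lying flat, 37x54x15 mm, at the right of the desk; origin at the centre of its underside
- fastener_tin: bystander: flat rectangular tin, 50x74x21 mm, at the right of the desk; origin at the centre of its underside
- tin: the same tin as a body (origin at the centre of one of its flat faces, z along the tin's axis)

How it is judged:
On the way, in this order (a step that is already met when the one before it is completed fails the run):
1. the loaded feeder's pad is pressed down by the fingers (value of joint loaded_feeder_lever above 0.2 rad and contact force between the fingers and loaded_feeder_lever_c2 above 0.5 N).
2. the tin has rolled to the end stop and lies still while the fingers still keep the pad down (all of step 1 and x of tin_center in the frame of loaded_feeder above 0.178 m and linear speed of tin below 0.03 m/s), for 0.1 s.
At the end, for the whole second after the job is handed in: The tin stands still in the chute against the end stop (centre within about 11 mm of its place there), the loaded feeder's lever is back at rest with its gate shut (under 0.04 rad), and so is the empty feeder's (x of tin_center in the frame of loaded_feeder between 0.178 and 0.2 m and z of tin_center in the frame of loaded_feeder between 0.042 and 0.062 m and linear speed of tin below 0.03 m/s and value of joint each of loaded_feeder_lever, empty_feeder_lever below 0.04 rad); the robot touches nothing.
It fails at once if the robot touches the tin (contact force between any of the fingers, the arm and tin above 0.2 N).
It fails at once if the tin is lifted in the chute or out of it (z of tin_center in the frame of loaded_feeder above 0.0987674 m).
It fails at once if the empty feeder's lever is worked (value of joint empty_feeder_lever above 0.1 rad).
It fails at once if a bystander is moved by more than 15 mm or knocked over (distance of any of seal, rubber, stamp, matchbox, fastener_tin from where it was at the start of the episode above 0.015 m or angle between any of seal, rubber, stamp, matchbox, fastener_tin's own z axis and vertical above 0.4 rad).
It also fails if it takes over 32 s, if anything falls off the work surface, if the arm or the gripper's body presses on something with over 40 N, if the wrist force passes 120 N, or if a joint passes its speed limit or range.

## Robot

A 6-joint arm with a two-finger parallel gripper is mounted at the origin on a cart in front of the work surface, level with it; the furniture and walls round the work are solid. World frame = base frame: x ahead of the robot, y to its left, z up, the work surface at z = 0. Lengths are in m, angles in rad, forces in N, time in s.
With the tool pointing down it reaches from about 0.325 to 0.75 m from the base axis. Payload 7.6 kg.
Tool frame: the origin (TCP) lies at the centre of the arm's flange, where the gripper is bolted on; the fingertips stand 173 mm ahead of it and the grasp point (between the pads) lies 155 mm ahead of it; z points along the fingers, y is the line along which they close (so a half turn about z gives the same grasp; the last joint's range is limited). The gripper opens to 85 mm and grips with 20 to 120 N. Pads are 22 mm wide; open, the fingers measure 114 mm over their backs; the gripper's body (76 mm by 85 mm) begins 54 mm behind the grasp point. The pads swing forward as they close: fully open they stand 13 mm farther back than shut.
Start: joints at [-1.208, 0.052, 1.401, -0, 1.689, -0.07], TCP at [0.22, -0.477, 0.405] pointing down, gripper open.
Joint ranges: [-2.9, 2.9], [-0.91, 2.17], [0.12, 2.37], [-1.06, 4.2], [0.26, 2.73], [-2.93, 2.93]. Speed limits (rad/s): [2.57, 2.57, 3.01, 3.14, 3.14, 3.14].

## Interface

Orientations are given as a rotation vector (axis times angle).
In Python, from bench import ctrl gives the robot as it stands.
- The arm moves only by the shell command python3 -m inch 'ROWS' [FORCE]. ROWS is JSON, a list of rows, each a list of 7 numbers: the shift along the world's x, y, z in cm, then the turn, a rotation vector about the world's x, y, z in degrees, then the gripper's target within -1 to 1 (fully open at 1, half-way at 0, shut at -1). In form: [[tx, ty, tz, rx, ry, rz, grip], ...]. A call has exactly 5 rows; each row is the pose to reach, as a shift and turn from the pose commanded when the call began; what a row does not reach only later rows make up. A row lasts 1/10 s, in which the tool goes at most 50 mm and 8.59 degrees, less where a joint would pass 70% of its speed; a pose out of reach is approached as far as the arm can. A call with a gripper value outside its range is refused whole. The fingers move at their own pace and stop on an object; FORCE is the grip in N (left out, the last holds). Time passes only in rows, so rows that repeat a pose let the fingers close, or fill a call up. It gives the time, the measured TCP pose, the force, the opening and the grip force at its end, in the units of the state.
- ctrl.get_state(): the state, without advancing time (a new reading comes with each control period).
- ctrl.camera(name): name is "scene" or "top" or "wrist"; returns a dict with "pixels" (420x560x3 uint8, red, green, blue), "fx", "fy", "cx", "cy" (pixels), "dist" ([k1, k2, p1, p2, k3] as OpenCV has them; the pictures are not rectified), "R" (3x3) and "t" (3): a world point X has camera coordinates R X + t. Camera axes: x right, y down, z forward; pixel columns grow to the right and rows downward; lengths in m; the calibration is good to about 2 mm. A picture is of the moment at which its call begins. There is no depth.
- ctrl.hand_in(): hands the job in; it is judged then, once.
The state is a dict: "time_s": time; "joints": joint angles; "joint_velocities": joint speeds; "joint_torque": joint torques, N m; "eef_pos": TCP position; "eef_rot": TCP orientation; "force": force on the tool from outside, world axes, zero at the start; "moment": the same for the moment, N m; "opening": opening from 0.0 (shut) to 1.0 (fully open); "grip_force": force on a finger pad.
Only numpy, scipy, OpenCV 4.12 (cv2) and the standard library are available. Lean on these libraries where they do the work, as an engineer would, in place of code of your own. Each camera call takes 0.05 s, during which the arm holds its last target. There are 200 camera calls.

## Working session

There is one attempt and no reset: what is moved stays moved. The work goes in short steps, Python scripts to look and compute and a shell command to move; the robot and the scene stay as the last step left them, time stands still between calls to the robot, and variables do not carry over. Pictures are saved under pics/ and viewed, at most 10 in all, crops included, and the job is handed in when it is done.

```bash
mkdir -p pics
cat > h.py <<'E'
import numpy as np, cv2, pickle
from bench import ctrl
def shot(n,f):
    c=ctrl.camera(n); cv2.imwrite(f'pics/{f}.png',c['pixels'][:,:,::-1]); pickle.dump(c,open(f'pics/{f}.pkl','wb')); return c
def load(f): return pickle.load(open(f'pics/{f}.pkl','rb'))
def ray(c,uv):
    K=np.array([[c['fx'],0,c['cx']],[0,c['fy'],c['cy']],[0,0,1]]);R=np.array(c['R']);t=np.array(c['t'])
    p=cv2.undistortPoints(np.array([[uv]],float),K,np.array(c['dist'],float))[0,0]
    return -R.T@t, R.T@np.array([p[0],p[1],1])
def onz(c,uv,z):
    o,d=ray(c,uv); return o+d*(z-o[2])/d[2]
def proj(c,X):
    K=np.array([[c['fx'],0,c['cx']],[0,c['fy'],c['cy']],[0,0,1]])
    return cv2.projectPoints(np.array(X,float).reshape(-1,1,3),cv2.Rodrigues(np.array(c['R'],float))[0],np.array(c['t'],float),K,np.array(c['dist'],float))[0][:,0]
E
python3 - <<'E'
from h import *
for n in('top','scene'): c=shot(n,n+'0'); print(n,-np.array(c['R']).T@c['t'])
s=ctrl.get_state(); print(s['time_s'],s['eef_pos'],s['eef_rot'],s['opening'])
E
```

```text
top [ 0.20418229 -0.02479725  1.712673  ]
scene [0.0837498  1.015515   0.72928155]
0.1 [ 0.22020438 -0.47656633  0.40394893] [-3.06697073e+00 -6.74252627e-01  3.45676193e-04] 0.9963932456462907
```

View pics/top0.png

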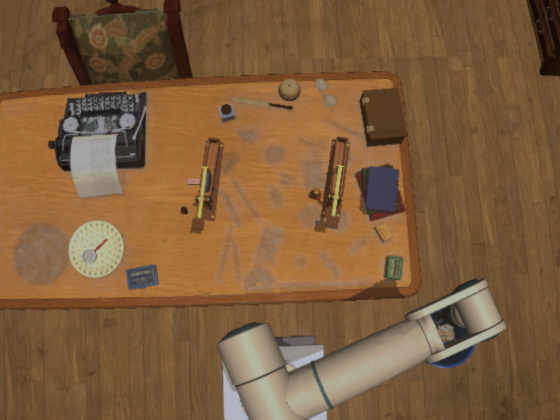

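View pics/scene0.png

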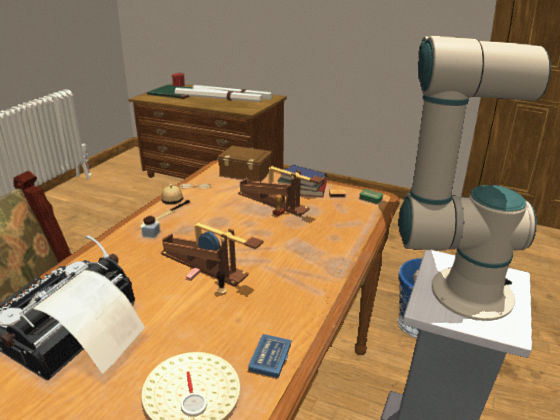

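The top view shows the two feeders at about (208,185) and (338,183), with pads at the lower ends near (197,225) and (325,226). In the scene view a blue disc at (208,241) in the left feeder looks like the tin. I'll enlarge both to confirm.

Run:
```python
from h import *
a=load('top0')['pixels'][130:240,170:360,::-1]; b=load('scene0')['pixels'][165:300,150:340,::-1]
a=cv2.resize(a,None,fx=3,fy=3,interpolation=2); b=cv2.resize(b,None,fx=1.9,fy=1.9,interpolation=2)
m=np.zeros((a.shape[0]+b.shape[0],max(a.shape[1],b.shape[1]),3),np.uint8); m[:a.shape[0],:a.shape[1]]=a; m[a.shape[0]:,:b.shape[1]]=b
cv2.imwrite('pics/crop0.png',m);print(m.shape,a.shape)
```

```text
(586, 570, 3) (330, 570, 3)
```

View pics/crop0.png

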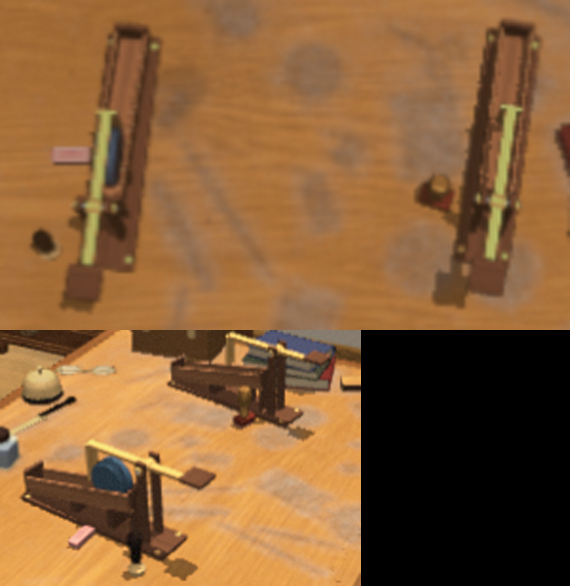

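Blue tin is in the left feeder (crop (112,155) top; (112,475) scene); the right one is empty. The loaded pad is near (198,224) in top and (255,243) in scene. Measuring it in both views.

Run:
```python
from h import *
t=load('top0'); s=load('scene0')
def hsv(c): return cv2.cvtColor(c['pixels'],cv2.COLOR_RGB2HSV)
def comp(m,near):
    n,l,st,ce=cv2.connectedComponentsWithStats(m.astype(np.uint8)); k=min(range(1,n),key=lambda i:np.hypot(*(ce[i]-near))+(1e3 if st[i,4]<25 else 0)); return l==k,st[k],ce[k]
# brass lever in top
H=hsv(t); m=(H[...,0]>20)&(H[...,0]<35)&(H[...,1]>90)&(H[...,2]>140)
mk,st,ce=comp(m,(202,195)); ys,xs=np.nonzero(mk); print('lever',st,ce)
vx,vy,x0,y0=cv2.fitLine(np.c_[xs,ys].astype(np.float32),2,0,0,0).ravel()
f=lambda y:(x0+vx/vy*(y-y0),y)
A=onz(t,f(ys.min()),.135);B=onz(t,f(ys.max()),.13);d=(A-B)[:2];print('A,B',A,B,'len',np.hypot(*d),'yaw',np.degrees(np.arctan2(d[1],d[0])))
for c,near,nm in((t,(198,224),'top'),(s,(255,243),'scene')):
    H=hsv(c); g=c['pixels'].max(2); x,y=near
    m=np.zeros(g.shape,bool); w=16; m[y-w:y+w,x-w:x+w]=(g[y-w:y+w,x-w:x+w]<115)
    mk,st,ce=comp(m,near); print(nm,st,ce,onz(c,ce,.137))
    print(g[y-8:y+14:2,x-14:x+14:2])
o1,d1=ray(t,(198,224));o2,d2=ray(s,(255.3,242.9))
q=np.linalg.lstsq(np.c_[d1,-d2],o2-o1,rcond=None)[0];print(o1+q[0]*d1,o2+q[1]*d2)
```

```text
lever [199 167  10  33 124] [203.03225806 182.90322581]
A,B [0.69898378 0.18270368 0.135     ] [0.59963764 0.19802346 0.13      ] len 0.10052040234616422 yaw -8.766309250537178
top [190 208  24  25 291] [201.67353952 219.69415808] [0.53390062 0.19485501 0.137     ]
[[162 150 146 166 166 161 115 176 168 113 105 109 108 114]
 [162 165 166 166 150 115  96 113 112 100 103 107 109 113]
 [162 164 163 163 124 105 107 108 109 109 137 154 132 115]
 [162 162 161 161 109 103 103 104 104 102 135 167 168 170]
 [164 164 163 162 102 105 106 106 106 105 143 169 169 169]
 [164 163 166 159 105 101 103 104 104 103 149 167 167 166]
 [161 161 162 142  94  99 100 100 102 104 163 167 166 167]
 [163 162 161 135 102 100  92  89  88 127 167 169 171 173]
 [163 163 162 126 128 120 108 108 123 168 169 169 169 170]
 [163 162 163 165 168 166 163 162 152 169 170 172 175 175]
 [169 164 163 164 166 168 169 170 172 172 172 175 175 173]]
scene [245 242  18   7  34] [253.76470588 245.38235294] [0.51292288 0.22820118 0.137     ]
[[229 227 229 234 233 225 221 223 222 213 211 217 216 214]
 [227 233 233 235 229 176 182 210 225 227 228 229 225 226]
 [249 240 236 212 152 136 132 134 146 176 210 223 227 228]
 [231 250 231 151 136 135 138 135 133 128 122 156 228 225]
 [167 133 120 129 132 137 137 136 135 120  89 206 229 232]
 [231 233 145  82  99 123 131 131 112  88 228 233 230 228]
 [230 228 231 226 177 106  83  96 113 207 223 223 219 211]
 [215 211 210 207 207 203 189 175 208 212 214 216 210 203]
 [221 216 220 228 220 224 227 230 224 227 229 222 220 223]
 [227 226 227 223 228 230 235 229 230 229 222 220 227 228]
 [230 232 222 228 230 233 227 231 229 226 221 223 226 224]]
[0.52266223 0.20716846 0.12960971] [0.52041259 0.20637626 0.12904105]
```

Pad top is about (0.520, 0.207), lever yaw about -9°, radius 0.56 m: consistent with sizes and reach. I'll move over it at safe height with fingers shut.

```bash
python3 -m inch '[[2,4.5,0,0,0,0,-1],[4,9,0,0,0,0,-1],[6,13.5,0,0,0,0,-1],[8,18,0,0,0,0,-1],[10,22.5,0,0,0,0,-1]]'; python3 -m inch '[[2,4.5,0,0,0,0,-1],[4,9,0,0,0,0,-1],[6,13.5,0,0,0,0,-1],[8,18,0,0,0,0,-1],[10,22.5,0,0,0,0,-1]]'
```

```text
time_s: 0.6
eef_pos: [0.3204, -0.2497, 0.4044]
eef_rot: [-3.068, -0.674, 0.0]
force: [1.7, 0.4, 0.2]
opening: 0.144
grip_force: 0.0
time_s: 1.1
eef_pos: [0.4204, -0.0245, 0.4046]
eef_rot: [3.068, 0.675, 0.0]
force: [0.8, -1.3, 0.2]
opening: -0.001
grip_force: 0.0
```

```bash
python3 -m inch '[[2,4.6,0,0,0,0,-1],[4,9.2,0,0,0,0,-1],[6,13.8,0,0,0,0,-1],[8,18.4,0,0,0,0,-1],[10,22.5,-1.5,0,0,0,-1]]';python3 -m inch '[[0,0.7,-3,0,0,0,-1],[0,0.7,-3,0,0,0,-1],[0,0.7,-3,0,0,0,-1],[0,0.7,-3,0,0,0,-1],[0,0.7,-3,0,0,0,-1]]'
python3 - <<'E'
from h import *
w=shot('wrist','w1'); s=shot('scene','s1'); st=ctrl.get_state(); p=np.array(st['eef_pos'])
print(p, proj(w,[[p[0],p[1],.137],[p[0],p[1],p[2]-.173]]), proj(s,[[p[0],p[1],.137],[p[0],p[1],p[2]-.173]]))
b=cv2.resize(s['pixels'][140:300,150:340,::-1],None,fx=1.9,fy=1.9,interpolation=2); a=w['pixels'][:,:,::-1]
m=np.zeros((600,800,3),np.uint8); a=cv2.resize(a,(400,300)); b=cv2.resize(s['pixels'][160:310,150:350,::-1],(400,300)); m[:300,:400]=a; m[:300,400:]=b
cv2.imwrite('pics/m1.png',m[:300])
E
```

```text
time_s: 1.6
eef_pos: [0.5207, 0.2009, 0.3912]
eef_rot: [-3.068, -0.676, -0.006]
force: [1.5, -0.5, 1.0]
opening: -0.001
grip_force: 0.0
time_s: 2.1
eef_pos: [0.5203, 0.2045, 0.3618]
eef_rot: [-3.069, -0.672, -0.005]
force: [0.5, 0.6, 0.2]
opening: -0.002
grip_force: 0.0
[0.52025481 0.20471975 0.36122757] [[272.6989045  237.10283107]
 [272.435423   271.62328317]] [[255.61041419 239.81506552]
 [255.1933539  221.53582479]]
```

View pics/m1.png

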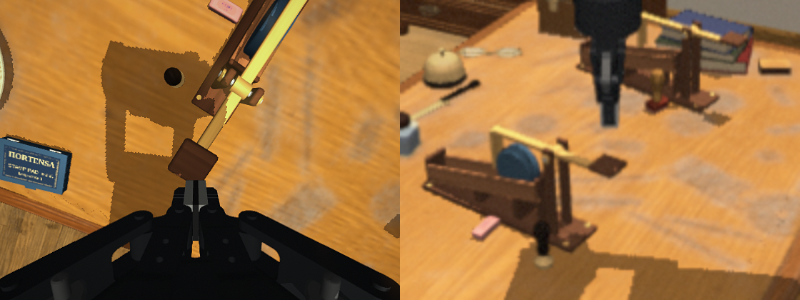

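The wrist picture (left half, scaled by 1/1.4) shows the pad centred about (193,158), i.e. (271,221) full scale; the fingertips are just short of it. The scene view shows the gripper above the pad, everything in place. Working out the offset.

Run:
```python
from h import *
w=load('w1'); g=w['pixels'].astype(int); m=((g.max(2)<115)&(g[...,0]>g[...,2]+22)).astype(np.uint8); m[:150]=0;m[255:]=0;m[:,:225]=0;m[:,315:]=0
n,l,st,ce=cv2.connectedComponentsWithStats(m); k=1+st[1:,4].argmax(); print(st[k],ce[k])
c=max(cv2.findContours((l==k).astype(np.uint8),0,1)[0],key=cv2.contourArea); r=cv2.minAreaRect(c);print(r)
bx=np.array([onz(w,q,.137) for q in cv2.boxPoints(r)])[:,:2];print(bx,[np.linalg.norm(bx[i]-bx[i-1]) for i in range(4)])
print(onz(w,ce[k],.137), onz(w,(271,221),.137))
```

```text
[ 234  150   75  103 2870] [270.82055749 220.24982578]
((283.552978515625, 201.0281219482422), (57.66249084472656, 113.0677719116211), 27.96223258972168)
[[0.50867653 0.22926471]
 [0.58117966 0.22484311]
 [0.57968609 0.18928977]
 [0.50521368 0.19048847]] [np.float64(0.03893055970111916), np.float64(0.07263782289263286), np.float64(0.035584691912969216), np.float64(0.07448205717057307)]
[0.53028196 0.21067896 0.137     ] [0.52986815 0.21036093 0.137     ]
```

```bash
python3 -m inch '[[0.8,0.4,0,0,0,0,-1],[0.8,0.4,-1.5,0,0,0,-1],[0.8,0.4,-3,0,0,0,-1],[0.8,0.4,-4,0,0,0,-1],[0.8,0.4,-4.5,0,0,0,-1]]';python3 -m inch '[[0,0,-0.7,0,0,0,-1],[0,0,-1.4,0,0,0,-1],[0,0,-2.1,0,0,0,-1],[0,0,-2.8,0,0,0,-1],[0,0,-3.5,0,0,0,-1]]';python3 -m inch '[[0,0,0,0,0,0,-1],[0,0,0,0,0,0,-1],[0,0,0,0,0,0,-1],[0,0,0,0,0,0,-1],[0,0,0,0,0,0,-1]]'
python3 - <<'E'
from h import *
w=shot('wrist','w2'); s=shot('scene','s2'); print(ctrl.get_state()['force'])
m=np.zeros((300,800,3),np.uint8); m[:,:400]=cv2.resize(w['pixels'][:,:,::-1],(400,300)); m[:,400:]=cv2.resize(s['pixels'][160:310,150:350,::-1],(400,300))
cv2.imwrite('pics/m2.png',m)
E
```

```text
time_s: 2.7
eef_pos: [0.5278, 0.2093, 0.3122]
eef_rot: [3.068, 0.675, -0.006]
force: [0.4, 0.4, 0.5]
opening: 0.002
grip_force: 0.0
time_s: 3.2
eef_pos: [0.5287, 0.2094, 0.2803]
eef_rot: [3.068, 0.674, 0.006]
force: [1.3, -1.7, 6.8]
opening: -0.003
grip_force: 2.6
time_s: 3.7
eef_pos: [0.5284, 0.2094, 0.2804]
eef_rot: [3.068, 0.674, 0.002]
force: [-1.1, -0.0, 5.5]
opening: -0.003
grip_force: 2.5
[-0.88329291 -0.62612579  5.04614259]
```

View pics/m2.png

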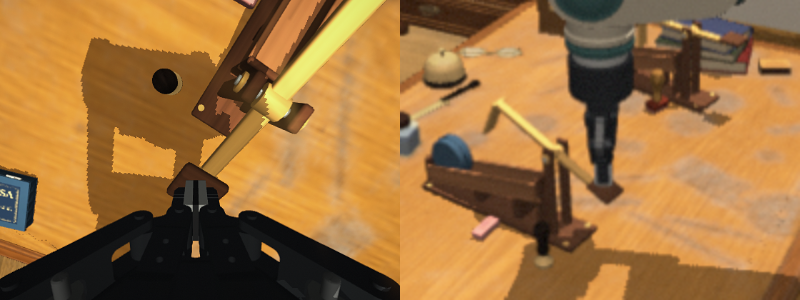

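The scene half shows the lever pressed, the gate up at about (490,115), and the tin at the lower end at (452,152); wrist shows fingertips on the pad. Force is 5 N. I'll hold another second and check that the tin is still.

```bash
python3 -m inch '[[0,0,0,0,0,0,-1],[0,0,0,0,0,0,-1],[0,0,0,0,0,0,-1],[0,0,0,0,0,0,-1],[0,0,0,0,0,0,-1]]' | grep force;python3 -m inch '[[0,0,0,0,0,0,-1],[0,0,0,0,0,0,-1],[0,0,0,0,0,0,-1],[0,0,0,0,0,0,-1],[0,0,0,0,0,0,-1]]' | grep force
python3 - <<'E'
from h import *
def tin(c):
    H=cv2.cvtColor(c['pixels'],cv2.COLOR_RGB2HSV)[190:280,155:255]; m=(H[...,0]>95)&(H[...,0]<120)&(H[...,1]>100); y,x=np.nonzero(m); return x.mean()+155,y.mean()+190,len(x)
print(tin(load('s1')),tin(load('s2')),tin(shot('scene','s3')))
# expected tin centre at stop
a=np.radians(-8.8);u=np.array([np.cos(a),np.sin(a)]);P=np.array([.528,.209])+.08*u
print(proj(load('s3'),[np.r_[P+.066*u,.079],np.r_[P+.189*u,.052]]))
E
```

```text
force: [-1.7, -0.3, 5.2]
grip_force: 2.5
force: [-0.7, 0.0, 5.0]
grip_force: 2.5
(np.float64(207.70833333333334), np.float64(242.39583333333334), 48) (np.float64(175.62790697674419), np.float64(237.74418604651163), 43) (np.float64(177.47619047619048), np.float64(236.23809523809524), 42)
[[208.22171181 241.38456684]
 [176.19250351 235.84894862]]
```

The tin is at its end-stop place (measured (177,236), expected (176,236)). Releasing gently.

```bash
python3 -m inch '[[0,0,0.3,0,0,0,-1],[0,0,0.6,0,0,0,-1],[0,0,1,0,0,0,-1],[0,0,1.4,0,0,0,-1],[0,0,1.8,0,0,0,-1]]' | grep force;python3 -m inch '[[0,0,0.4,0,0,0,-1],[0,0,0.8,0,0,0,-1],[0,0,1.2,0,0,0,-1],[0,0,1.6,0,0,0,-1],[0,0,2,0,0,0,-1]]' | grep force;python3 -m inch '[[0,0,2,0,0,0,-1],[0,0,4,0,0,0,-1],[0,0,6,0,0,0,-1],[0,0,8,0,0,0,-1],[0,0,8,0,0,0,-1]]'
python3 - <<'E'
from h import *
w=shot('wrist','w4'); s=shot('scene','s4'); print(ctrl.get_state()['force'])
m=np.zeros((300,800,3),np.uint8); m[:,:400]=cv2.resize(w['pixels'][:,:,::-1],(400,300)); m[:,400:]=cv2.resize(s['pixels'][160:310,150:350,::-1],(400,300))
cv2.imwrite('pics/m4.png',m)
E
```

```text
force: [-2.4, 0.0, 2.8]
grip_force: 1.8
force: [0.6, 0.4, 0.3]
grip_force: 0.0
time_s: 6.35
eef_pos: [0.5284, 0.2094, 0.4009]
eef_rot: [-3.068, -0.674, -0.009]
force: [-0.2, -0.2, -0.1]
opening: -0.003
grip_force: 0.0
[ 0.4261679  -0.26408803 -0.42677263]
```

View pics/m4.png

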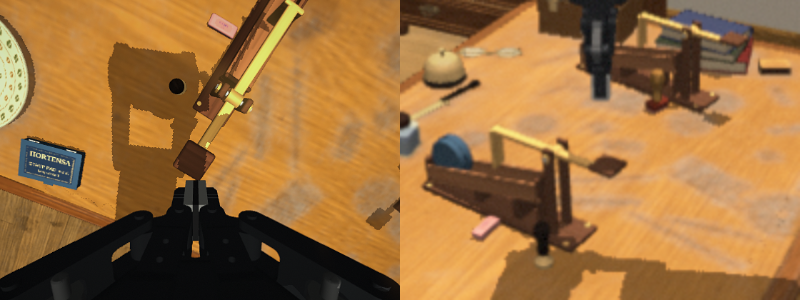

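The scene half shows the lever back at rest (pad at (607,164), as at the start), the gate down, the tin at the end stop (452,152), and the seal and eraser where they were.

```bash
python3 -c "
from bench import ctrl
print(ctrl.hand_in())"
```

```text
the job is handed in; nothing more can be done
None
```

The job is handed in: I pressed the loaded feeder's pad until the tin lay at the end stop, then let the lever up; the last pictures show the tin at the stop, the gate shut and the gripper clear, but the hand-in returned no verdict.

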